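# Index the rosette table to its next notch

### The arm

A 6-joint arm with a two-finger parallel gripper is mounted at the origin on a cart in front of the work surface, level with it; the furniture and walls round the work are solid. World frame = base frame: x ahead of the robot, y to its left, z up, the work surface at z = 0. Lengths are in m, angles in rad, forces in N, time in s.
With the tool pointing down it reaches from about 0.325 to 0.875 m from the base axis. Payload 4.4 kg.
Tool frame: the origin (TCP) lies on the mounting face of the last link; the fingertips stand 173 mm ahead of it and the grasp point (between the pads) lies 155 mm ahead of it (arm.tcp_to_tips is the y of the fingertips in the tool frame, in m); y points along the fingers, z is the direction in which the jaws open and shut, and the axes are right-handed (so a half turn about y gives the same grasp; the last joint's range is limited). The gripper opens to 85 mm and grips with 20 to 120 N. Pads are 22 mm wide; open, the fingers measure 114 mm over their backs; the gripper's body (76 mm by 85 mm) begins 54 mm behind the grasp point. The pads swing forward as they close: fully open they stand 13 mm farther back than shut.
Start: joints at [0.99, 0.207, 1.542, -0, 1.393, -0.15], TCP at [0.24, 0.522, 0.405] pointing down, gripper open.
Joint ranges: [-2.73, 2.73], [-0.86, 2.22], [0.23, 2.46], [-1.11, 4.25], [0.08, 2.63], [-2.82, 2.82]. Speed limits (rad/s): [2.79, 2.79, 3.14, 3.14, 3.14, 3.14].

### API

Orientations are given as a 3x3 rotation matrix whose columns are the frame's x, y, z axes.
In Python, from cell import arm gives the robot as it stands.
- The arm moves only by the tool play_rows, never from a script. Its argument "deltas" is a list of rows, each a list of 7 numbers: the shift along the tool's x, y, z in m, then the turn, a rotation vector about the tool's x, y, z in rad, then the opening in per cent of the stroke, from 0 (shut) to 100 (fully open). In form: [[x, y, z, wx, wy, wz, fingers], ...]. A call has 1 to 20 rows; each row shifts and turns the commanded pose from where the row before left it, along the tool's axes as they then stand; what a row does not reach is not made up. A row lasts 1/10 s, in which the tool goes at most 50 mm and 8.59 degrees, less where a joint would pass 70% of its speed; a pose out of reach is approached as far as the arm can. A call with a gripper value outside its range is refused whole. The fingers move at their own pace and stop on an object; "squeeze" is the grip in N (left out, the last holds). Time passes only in rows, so rows that do not move let the fingers close. It gives the time, the measured TCP pose, the force and the opening at its end, in the units of the state.
- arm.observe(): the state, without advancing time (a new reading comes with each control period).
- arm.grab_frame(name): name is "scene" or "top"; returns a dict with "pixels" (420x560x3 uint8, red, green, blue), "depth" (420x560 float32, m along the optical axis (not along the pixel's ray), 0 where there is no reading), "intrinsics" (3x3 intrinsics, pixels), "position" and "attitude" of the camera in the world. Camera axes: x right, y down, z forward; pixel columns grow to the right and rows downward; lengths in m; the calibration is good to about 2 mm. A picture is of the moment at which its call begins.
- arm.job_done(): hands the job in, once; it reports no verdict.
The state is a dict: "t": time; "joints": joint angles; "qvel": joint speeds; "effort": joint torques, N m; "tool_pos": TCP position; "tcp_rot": TCP orientation; "contact_force": force on the tool from outside, world axes, zero at the start; "ft_torque": the same for the moment, N m; "gripper_width": finger opening in m.
Only numpy, scipy, OpenCV 4.12 (cv2) and the standard library are available. Lean on these libraries where they do the work, as an engineer would, in place of code of your own. Each camera call takes 0.05 s, during which the arm holds its last target. There are 200 camera calls.

### The job

The round blank on the indexing table has to be brought to its next position. With a fingertip press the plunger on the table's arm fully in and, holding it in, push the arm clockwise (seen from above) out of its notch; bring it round to the very next notch of the plate below and let the plunger spring fully out there, so that the table is locked. Then take the hand away. Only press and push, gently: do not grip the table or its plunger, and do not move, knock or lift the other things on the bench.

Things in the scene. Friction and masses are not known exactly. Their poses are not given: they have to be found in the camera images.
- index_base: fixed part of the indexing table, screwed down: square plywood board (200 x 200 x 12 mm), grey pedestal, steel index plate (254 mm across, top 54 mm above the bench) with 8 open notches 14 mm wide in its rim, 45 degrees apart. Origin: on the bench surface on the vertical turning axis; z up. At joint index_table = 0 the table's arm points along its -x axis.
- index_table (a joint): angle of the table (aluminium disc 176 mm across, carrying a wooden blank, with one short arm out over the plate to 136 mm from the axis), rad: 0 in the first notch, growing clockwise seen from above; the next notch is at 0.785. It turns only with the plunger in; a push of 1 to 2 N at the plunger then turns it, and it stops where left. Play in a notch about 0.01.
- plunger (a joint): how far the spring plunger on the arm is pressed in, m: 0 fully out, 0.014 fully in. Moves straight down, 4 N at first, 10 N fully in. A collar on it sits in a notch from below: beyond 0.008 it is clear and the table can turn. Between notches a released plunger stays at about 0.008 (its collar slides under the plate); at the next notch it springs out by itself and locks the table.
- plunger_cap (a point): centre of the top face of the plunger's round black cap, 30 mm across, 112 mm from the turning axis; 93 mm above the bench when fully out, 79 mm when fully in.
- push_tab (a point): point on the upright aluminium tab fixed to the arm beside the cap, on its clockwise side: on the face that looks at the cap, 22 mm from the cap's centre, 110 mm above the bench. The tab is 36 mm wide along the arm, 8 mm thick, its top 125 mm above the bench; a fingertip on the cap, moved clockwise, pushes against it and turns the table.
- peg_jar: bystander: small round glass jar with a dark lid, 52 mm across, 48 mm high; origin under its centre.
- offcut: bystander: brown wooden block, 56 x 80 x 40 mm; origin under its centre.
- driver: bystander: screwdriver with an orange handle, 206 mm long, lying along its own y axis; origin under its middle.
- oil: bystander: brown bottle with a red cap, 44 mm across, 155 mm high; origin under its centre.

How it is judged:
On the way, in this order (a step that is already met when the one before it is completed fails the run):
1. the plunger is pressed in while the table is still at its first notch (value of joint plunger above 0.008 m and value of joint index_table between -0.15 and 0.15 rad), for 0.1 s.
2. the table is turned clockwise away from its first notch (value of joint index_table between 0.25 and 0.75 rad), for 0.1 s.
At the end, for the whole second after the job is handed in: the table stands still at the next notch clockwise (0.785 rad, within 0.05 rad), the plunger is out to within 3 mm, and the jar, block, screwdriver and bottle are within 20 mm of where they were (value of joint index_table between 0.735 and 0.835 rad and value of joint plunger below 0.003 m and velocity of joint index_table between -0.05 and 0.05 rad/s and distance of each of peg_jar, offcut, driver, oil from where it was at the start of the episode below 0.02 m); the robot touches nothing.
It fails at once if a bystander is knocked or carried (moved by more than 20 mm) (distance of any of peg_jar, offcut, driver, oil from where it was at the start of the episode above 0.02 m).
It fails at once if a bystander is lifted off the bench (height (world z) of any of peg_jar, offcut, driver, oil above 0.012 m).
It fails at once if the fingers grip or force the indexing table (more than 60 N) (contact force between the fingers and index_base above 60 N).
It also fails if it takes over 40 s, if anything falls off the work surface, if the arm or the gripper's body presses on something with over 40 N, if the wrist force passes 120 N, or if a joint passes its speed limit or range.

## Working session

There is one attempt and no reset: what is moved stays moved. The work goes in short steps, Python scripts to look and compute and a tool call to move; the robot and the scene stay as the last step left them, time stands still between calls to the robot, and variables do not carry over. Pictures are saved under pics/ and viewed, about 8 in all and at most 12, crops included, and the job is handed in when it is done.

Besides the shell and the picture viewer there is one more tool, called as name(argument=value, ...), one argument or row to a line, values as JSON. play_rows: Moves the arm, as the interface text tells. Its arguments: {"type":"object","properties":{"deltas":{"type":"array","items":{"type":"array","items":{"type":"number"}}},"squeeze":{"type":"number"}},"required":["deltas"]}

```bash
mkdir -p pics; cat > h.py <<'E'
import numpy as np,cv2
from cell import arm
def pts(f):
    K=f["intrinsics"];d=f["depth"];h,w=d.shape
    u,v=np.meshgrid(np.arange(w),np.arange(h))
    c=np.stack([(u-K[0,2])/K[0,0]*d,(v-K[1,2])/K[1,1]*d,d],-1)
    P=c@np.array(f["attitude"]).T+np.array(f["position"]); P[d==0]=np.nan
    return P
E
python3 - <<'E'
from h import *
s=arm.observe();print({k:np.round(v,3).tolist() for k,v in s.items()})
for n in("top","scene"):
    f=arm.grab_frame(n);np.savez(n+"0.npz",**f);cv2.imwrite(f"pics/{n}0.png",f["pixels"][:,:,::-1]);print(np.round(f["position"],3),np.round(f["attitude"],2).tolist())
E
```

```text
{'t': 0.0, 'joints': [0.989, 0.207, 1.543, -0.0, 1.394, -0.151], 'qvel': [0.0, 0.002, 0.002, 0.001, -0.003, -0.001], 'effort': [-0.0, -38.303, -29.159, -0.001, 0.011, 0.0], 'tool_pos': [0.24, 0.522, 0.404], 'tcp_rot': [[0.909, -0.001, 0.418], [-0.418, -0.002, 0.909], [-0.0, -1.0, -0.002]], 'contact_force': [-0.647, 0.285, 0.818], 'ft_torque': [-0.049, -0.027, 0.01], 'gripper_width': 0.085}
[0.306 0.237 1.512] [[-0.02, -0.98, 0.2], [-1.0, 0.03, 0.02], [-0.02, -0.2, -0.98]]
[0.521 0.879 0.905] [[-1.0, -0.07, 0.04], [-0.07, 0.78, -0.62], [0.01, -0.62, -0.79]]
```

View pics/top0.png

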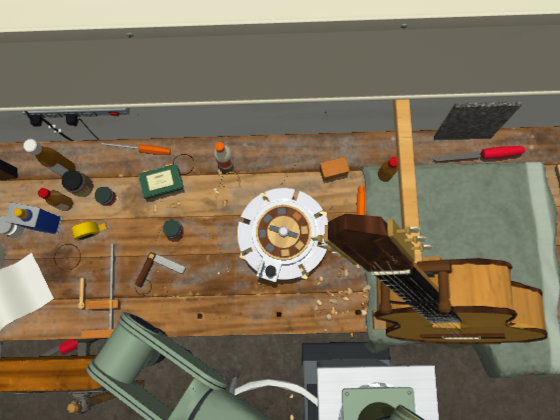

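View pics/scene0.png

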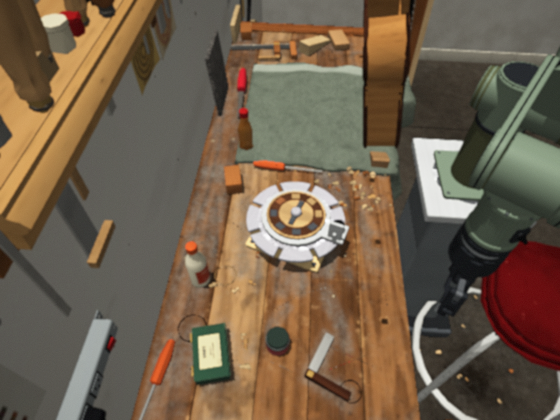

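Top view: the plate centre is near pixel (283,233), with the arm and black cap near (268,271). Clockwise takes the cap to the left, towards about (246,249). The jar is at (173,230), the screwdriver at (361,205), the block at (334,168) and the oil bottle at (388,168). None of them is close to the path.

```bash
python3 - <<'E'
from h import *
f=dict(np.load("top0.npz"));P=pts(f);px=f["pixels"].astype(int)
g=dict(np.load("scene0.npz"));Q=pts(g);qx=g["pixels"].astype(int)
# plate: light, z ~54
for n,PP,p,box in(("top",P,px,(180,290,225,345)),("scene",Q,qx,(175,275,235,360))):
    a,b,c,d=box;R=PP[a:b,c:d].reshape(-1,3);C=p[a:b,c:d].reshape(-1,3)
    m=(abs(R[:,2]-.054)<.006)
    # rim fit: convex hull min circle
    (cx,cy),r=cv2.minEnclosingCircle((R[m][:,:2]*1000).astype(np.float32));print(n,"plate",cx,cy,r,m.sum(),np.median(R[m][:,2]))
    h=(R[:,2]>.084)&(R[:,2]<.1)&(C.max(1)<75);print(" cap",R[h].mean(0),h.sum(), R[h].min(0),R[h].max(0))
    t=(R[:,2]>.113)&(R[:,2]<.135);print(" tab",R[t].mean(0),t.sum(),R[t].min(0),R[t].max(0))
for n,(x,y) in dict(jar=(173,230),off=(334,166),drv=(361,205),oil=(390,165),bottle=(222,158)).items(): print(n,P[y,x].round(3))
c=cv2.resize(f["pixels"][180:290,225:345,::-1],None,fx=5,fy=5,interpolation=cv2.INTER_CUBIC)
d=cv2.resize(g["pixels"][170:280,240:360,::-1],None,fx=5,fy=5,interpolation=cv2.INTER_CUBIC)
cv2.imwrite("pics/c0.png",cv2.resize(np.hstack([c,d]),(800,367)))
E
```

```text
top plate 516.685302734375 239.85232543945312 127.30427551269531 2411 0.05438907948328775
 cap [0.40992818 0.27738991 0.09301194] 81 [0.39629502 0.26691135 0.08661828] [0.42278636 0.28853222 0.09863178]
 tab [0.41822994 0.30112162 0.12404638] 44 [0.40263426 0.29424666 0.11414339] [0.43602975 0.30793616 0.12928498]
scene plate 514.8797607421875 237.9386444091797 129.83999633789062 2553 0.05486141608630912
 cap [0.40683296 0.27057886 0.09312386] 11 [0.40064797 0.26770194 0.09182393] [0.41562232 0.27361871 0.09548541]
 tab [0.41725158 0.30257505 0.12176558] 81 [0.40057224 0.29485922 0.11352349] [0.43386292 0.31024923 0.12799785]
jar [0.533 0.546 0.049]
off [0.705 0.091 0.044]
drv [0.594 0.018 0.026]
oil [ 0.675 -0.046  0.149]
bottle [0.722 0.403 0.098]
```

View pics/c0.png

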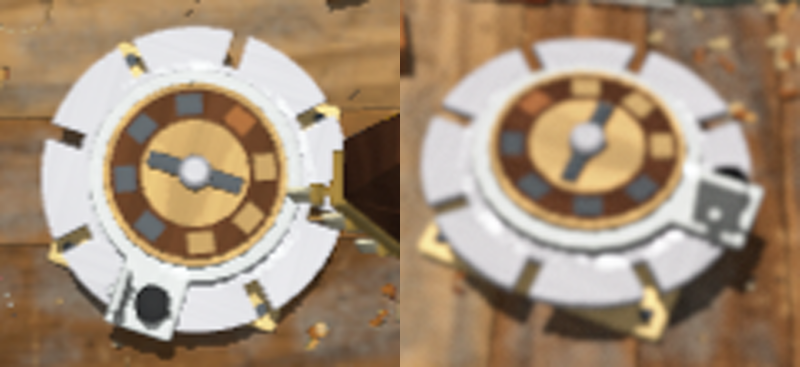

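The measurements agree with each other: axis (0.516, 0.239) with plate radius 127 mm, and cap (0.410, 0.277) at 113 mm from the axis and z = 93 mm. The tab top is 25 mm clockwise of the cap at z = 124 mm. The arm is at azimuth 160°. I'll shut the fingers, move above the cap, then turn 85° so the narrow side of the finger faces the tab.

play_rows(
  deltas=[
    [0.0257, 0, -0.0152, 0, 0, 0, 0],
    [0.0257, 0, -0.0152, 0, 0, 0, 0],
    [0.0257, 0, -0.0152, 0, 0, 0, 0],
    [0.0257, 0, -0.0152, 0, 0, 0, 0],
    [0.0257, 0, -0.0152, 0, 0, 0, 0],
    [0.0257, 0, -0.0152, 0, 0, 0, 0],
    [0.0257, 0, -0.0152, 0, 0, 0, 0],
    [0.0257, 0, -0.0152, 0, 0, 0, 0],
    [0.0257, 0, -0.0152, 0, 0, 0, 0],
    [0.0257, 0, -0.0152, 0, 0, 0, 0],
    [0, 0, 0, 0, 0.148, 0, 0],
    [0, 0, 0, 0, 0.148, 0, 0],
    [0, 0, 0, 0, 0.148, 0, 0],
    [0, 0, 0, 0, 0.148, 0, 0],
    [0, 0, 0, 0, 0.148, 0, 0],
    [0, 0, 0, 0, 0.148, 0, 0],
    [0, 0, 0, 0, 0.148, 0, 0],
    [0, 0, 0, 0, 0.148, 0, 0],
    [0, 0, 0, 0, 0.148, 0, 0],
    [0, 0, 0, 0, 0.148, 0, 0],
  ],
  squeeze=20,
)

```text
t: 2.1
tool_pos: [0.4099, 0.2769, 0.4041]
tcp_rot: [[-0.339, -0.001, 0.941], [-0.941, -0.0, -0.339], [0.001, -1.0, -0.001]]
contact_force: [-0.1, 0.0, 0.8]
gripper_width: 0.0
```

play_rows(
  deltas=[
    [-0.003, 0.02, 0, 0, 0, 0, 0],
    [0, 0.02, 0, 0, 0, 0, 0],
    [0, 0.02, 0, 0, 0, 0, 0],
    [0, 0.02, 0, 0, 0, 0, 0],
    [0, 0.02, 0, 0, 0, 0, 0],
    [0, 0.015, 0, 0, 0, 0, 0],
    [0, 0.009, 0, 0, 0, 0, 0],
    [0, 0, 0, 0, 0, 0, 0],
    [0, 0, 0, 0, 0, 0, 0],
  ],
)

```text
t: 3.0
tool_pos: [0.4114, 0.2799, 0.281]
tcp_rot: [[-0.334, 0.0, 0.943], [-0.943, 0.0, -0.334], [-0.0, -1.0, 0.0]]
contact_force: [-0.3, -0.2, -0.4]
gripper_width: 0.0002
```

```bash
python3 - <<'E'
from h import *
f=arm.grab_frame("scene");g=arm.grab_frame("top")
c=cv2.resize(f["pixels"][130:290,230:390,::-1],(400,400),interpolation=cv2.INTER_CUBIC)
d=cv2.resize(g["pixels"][180:300,215:335,::-1],(400,400),interpolation=cv2.INTER_CUBIC)
cv2.imwrite("pics/c1.png",np.hstack([c,d]))
E
```

```text
(no output)
```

View pics/c1.png

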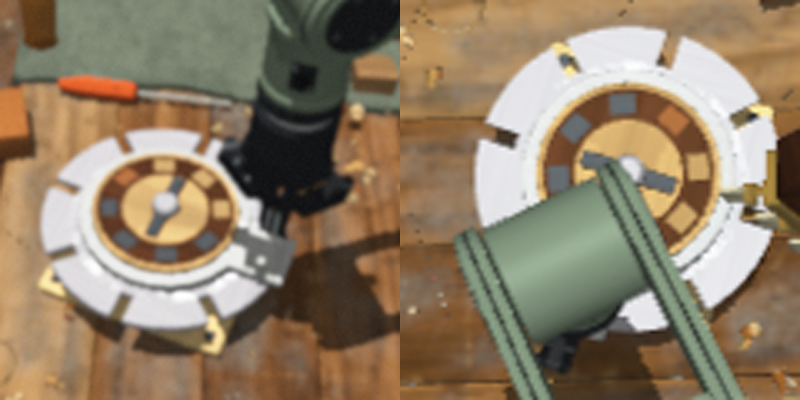

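The fingers go in behind the tab (left crop, near (270,235)), on the cap side, and touch nothing. The hand stays above the blank. Now I'll press slowly and watch the force.

play_rows(
  deltas=[
    [0, 0.005, 0, 0, 0, 0, 0],
    [0, 0.005, 0, 0, 0, 0, 0],
    [0, 0.004, 0, 0, 0, 0, 0],
    [0, 0.004, 0, 0, 0, 0, 0],
    [0, 0, 0, 0, 0, 0, 0],
    [0, 0, 0, 0, 0, 0, 0],
  ],
)

```text
t: 3.7
tool_pos: [0.4112, 0.2799, 0.263]
tcp_rot: [[-0.333, -0.0, 0.943], [-0.943, 0.0, -0.333], [-0.0, -1.0, -0.0]]
contact_force: [-1.8, -0.5, 5.0]
gripper_width: -0.0002
```

play_rows(
  deltas=[
    [0, 0.003, 0, 0, 0, 0, 0],
    [0, 0.003, 0, 0, 0, 0, 0],
    [0, 0.002, 0, 0, 0, 0, 0],
    [0, 0.002, 0, 0, 0, 0, 0],
    [0, 0, 0, 0, 0, 0, 0],
    [0, 0, 0, 0, 0, 0, 0],
  ],
)

```text
t: 4.3
tool_pos: [0.4114, 0.2802, 0.2537]
tcp_rot: [[-0.334, 0.0, 0.943], [-0.943, 0.001, -0.334], [-0.001, -1.0, 0.0]]
contact_force: [-2.5, -0.4, 8.8]
gripper_width: 0.0001
```

play_rows(
  deltas=[
    [-0.002, 0.0005, 0, 0, 0, 0, 0],
    [-0.002, 0, 0, 0, 0, 0, 0],
    [-0.002, 0, 0, 0, 0, 0, 0],
    [-0.002, 0, 0, 0, 0, 0, 0],
    [-0.0034, 0, 0.0004, 0, 0.03, 0, 0],
    [-0.0034, 0, 0.0004, 0, 0.03, 0, 0],
    [-0.0034, 0, 0.0004, 0, 0.03, 0, 0],
    [-0.0034, 0, 0.0004, 0, 0.03, 0, 0],
    [-0.0034, 0, 0.0004, 0, 0.03, 0, 0],
    [0, 0, 0, 0, 0, 0, 0],
  ],
)

```text
t: 5.3
tool_pos: [0.4233, 0.303, 0.2538]
tcp_rot: [[-0.471, 0.003, 0.882], [-0.882, 0.002, -0.471], [-0.003, -1.0, 0.002]]
contact_force: [-1.1, 0.9, 8.3]
gripper_width: -0.0001
```

```bash
python3 - <<'E'
from h import *
f=arm.grab_frame("scene");Q=pts(f)
c=cv2.resize(f["pixels"][130:290,230:390,::-1],(600,600),interpolation=cv2.INTER_CUBIC)
cv2.imwrite("pics/c2.png",c);print(np.round(arm.observe()["contact_force"],1))
E
```

```text
[-1.4  1.   8.4]
```

View pics/c2.png

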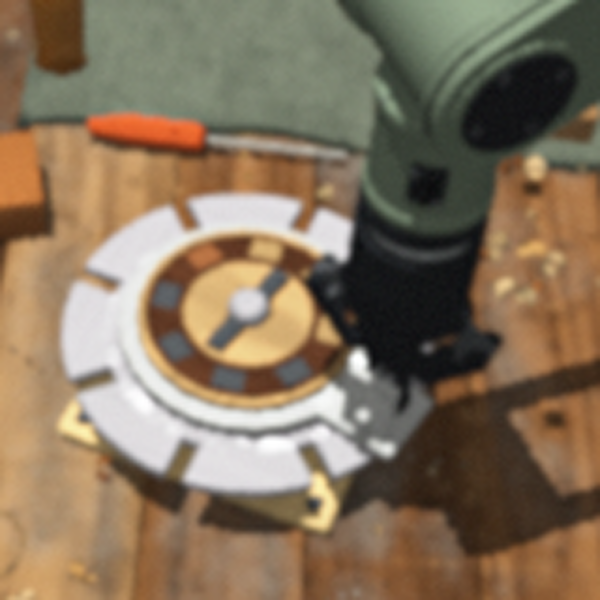

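The arm is out of its first notch and turning with the finger, and the plunger is still held at about 8 N. I'll continue round the arc.

play_rows(
  deltas=[
    [-0.0045, 0, 0.0005, 0, 0.04, 0, 0],
    [-0.0045, 0, 0.0005, 0, 0.04, 0, 0],
    [-0.0045, 0, 0.0005, 0, 0.04, 0, 0],
    [-0.0045, 0, 0.0005, 0, 0.04, 0, 0],
    [-0.0045, 0, 0.0005, 0, 0.04, 0, 0],
    [-0.0045, 0, 0.0005, 0, 0.04, 0, 0],
    [-0.0045, 0, 0.0005, 0, 0.04, 0, 0],
    [-0.0045, 0, 0.0005, 0, 0.04, 0, 0],
    [-0.0045, 0, 0.0005, 0, 0.04, 0, 0],
    [0, 0, 0, 0, 0, 0, 0],
  ],
)

```text
t: 6.35
tool_pos: [0.4519, 0.3322, 0.2542]
tcp_rot: [[-0.752, 0.005, 0.66], [-0.66, 0.002, -0.752], [-0.005, -1.0, 0.002]]
contact_force: [0.3, -0.2, 8.9]
gripper_width: -0.0
```

```bash
cat >> h.py <<'E'
def look(name):
    f=arm.grab_frame("scene");Q=pts(f)
    p=arm.observe();x=np.array([.516,.239]);d=p["tool_pos"][:2]-x
    print("finger az",np.degrees(np.arctan2(d[1],d[0])),"r",np.hypot(*d),np.round(p["contact_force"],1),p["tool_pos"].round(4) if hasattr(p["tool_pos"],'round') else p["tool_pos"])
    # aluminium tab top: z 112..130, bright, near rim, off the finger
    r=np.hypot(Q[...,0]-x[0],Q[...,1]-x[1]);px=f["pixels"].astype(int)
    m=(Q[...,2]>.116)&(Q[...,2]<.130)&(r>.085)&(r<.14)&(px.min(-1)>75)&(np.ptp(px,-1)<40)
    t=Q[m];c=t.mean(0);print("tab",c,len(t),"az",np.degrees(np.arctan2(c[1]-x[1],c[0]-x[0])))
    cv2.imwrite(f"pics/{name}.png",cv2.resize(f["pixels"][130:290,230:390,::-1],(600,600),interpolation=cv2.INTER_CUBIC))
E
python3 -c "
from h import *
look('c3')"
```

```text
finger az 124.55736417269523 r 0.1130933637720828 [ 0.7 -0.9  8.3] [0.4518 0.3321 0.2542]
tab [0.47016643 0.34711091 0.12317575] 63 az 112.97449261622658
```

The table is at about 0.60 rad. The finger carries it by friction on the cap and is still about 8 mm short of the tab. I'll turn a little further, lift off so the plunger rests under the plate, then push the tab slowly until it locks.

play_rows(
  deltas=[
    [-0.0039, 0, 0.0002, 0, 0.035, 0, 0],
    [-0.0039, 0, 0.0002, 0, 0.035, 0, 0],
    [-0.0022, 0, 0.0001, 0, 0.02, 0, 0],
    [0, 0, 0, 0, 0, 0, 0],
    [0, -0.005, 0, 0, 0, 0, 0],
    [0, -0.006, 0, 0, 0, 0, 0],
    [0, -0.006, 0, 0, 0, 0, 0],
    [0, 0, 0, 0, 0, 0, 0],
    [0, 0, 0, 0, 0, 0, 0],
  ],
)

```text
t: 7.3
tool_pos: [0.458, 0.3376, 0.2689]
tcp_rot: [[-0.807, -0.001, 0.59], [-0.59, -0.0, -0.807], [0.001, -1.0, -0.0]]
contact_force: [-0.3, -0.8, -0.1]
gripper_width: 0.0003
```

```bash
python3 -c "
from h import *
look('c4')"
```

```text
finger az 120.50727048274945 r 0.11439248749455062 [ 0.5 -0.7  0.1] [0.4579 0.3376 0.2687]
tab [0.47853308 0.35124807 0.1238698 ] 58 az 108.458328210911
```

View pics/c4.png

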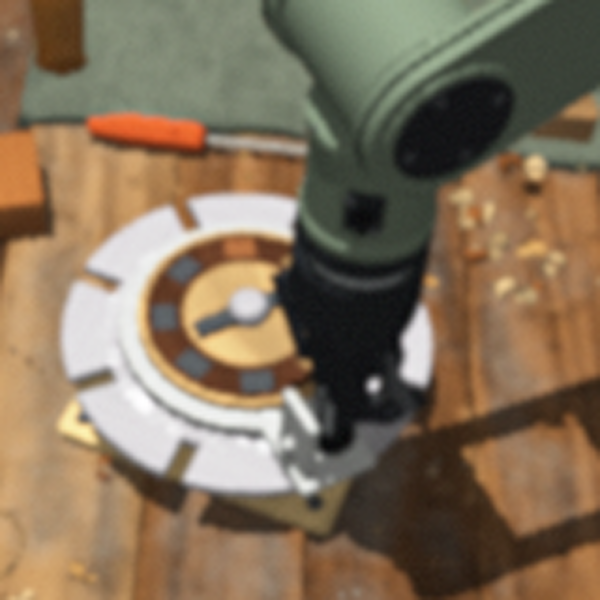

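The table is at about 0.68 rad, the tip is free of the cap, and the finger is behind the tab. I'll push the tab slowly now.

play_rows(
  deltas=[
    [-0.002, 0, 0, 0, 0, 0, 0],
    [-0.002, 0, 0, 0, 0, 0, 0],
    [-0.002, 0, 0, 0, 0, 0, 0],
    [-0.002, 0, 0, 0, 0, 0, 0],
    [-0.0016, 0, 0.0002, 0, 0.015, 0, 0],
    [-0.0016, 0, 0.0002, 0, 0.015, 0, 0],
    [-0.0016, 0, 0.0002, 0, 0.015, 0, 0],
    [0, 0, 0, 0, 0, 0, 0],
  ],
)

```text
t: 8.15
tool_pos: [0.4687, 0.3444, 0.2689]
tcp_rot: [[-0.834, -0.001, 0.553], [-0.553, -0.001, -0.834], [0.002, -1.0, -0.0]]
contact_force: [-4.2, -2.7, 2.1]
gripper_width: -0.0003
```

```bash
python3 -c "
from h import *
look('c5')"
```

```text
finger az 114.16742166243714 r 0.11556500270609564 [-3.9 -2.5  2.1] [0.4687 0.3444 0.2689]
tab [0.48199359 0.35189963 0.12405942] 58 az 106.76278373795347
```

play_rows(
  deltas=[
    [-0.0016, 0, 0.0002, 0, 0.015, 0, 0],
    [-0.0016, 0, 0.0002, 0, 0.015, 0, 0],
    [-0.0016, 0, 0.0002, 0, 0.015, 0, 0],
    [-0.0011, 0, 0.0001, 0, 0.01, 0, 0],
    [0, 0, 0, 0, 0, 0, 0],
  ],
)

```text
t: 8.7
tool_pos: [0.4752, 0.3476, 0.2695]
tcp_rot: [[-0.863, 0.002, 0.506], [-0.506, 0.002, -0.863], [-0.003, -1.0, -0.0]]
contact_force: [0.2, -0.3, -0.3]
gripper_width: 0.0001
```

```bash
python3 -c "
from h import *
look('c6')"
```

```text
finger az 110.65659078928226 r 0.11602932739143604 [-0.9  0.5  0.2] [0.4751 0.3476 0.2696]
tab [0.4894928  0.35465393 0.12348848] 60 az 102.90890260207988
```

At about 44.6° the contact force has dropped to zero, so it may have locked. A small extra push will test it.

play_rows(
  deltas=[
    [-0.001, 0, 0.0001, 0, 0.01, 0, 0],
    [-0.0007, 0, 0, 0, 0.005, 0, 0],
    [0, 0, 0, 0, 0, 0, 0],
  ],
)

```text
t: 9.05
tool_pos: [0.476, 0.3481, 0.2693]
tcp_rot: [[-0.87, 0.0, 0.493], [-0.493, 0.0, -0.87], [-0.001, -1.0, 0.0]]
contact_force: [-0.5, 0.4, -0.7]
gripper_width: -0.0002
```

```bash
python3 -c "
from h import *
look('c7')"
```

```text
finger az 110.14682868679486 r 0.11615054419581272 [-0.4  0.4 -0.3] [0.476  0.348  0.2693]
tab [0.4899399  0.35385572 0.12345583] 63 az 102.78364177493843
```

play_rows(
  deltas=[
    [-0.001, 0, 0.0001, 0, 0.005, 0, 0],
    [-0.0008, 0, 0, 0, 0.005, 0, 0],
    [0, 0, 0, 0, 0, 0, 0],
  ],
)

```text
t: 9.4
tool_pos: [0.4769, 0.3485, 0.269]
tcp_rot: [[-0.875, -0.002, 0.484], [-0.484, -0.001, -0.875], [0.002, -1.0, 0.0]]
contact_force: [-4.5, -2.7, 3.1]
gripper_width: -0.0001
```

```bash
python3 -c "
from h import *
look('c8')"
```

```text
finger az 109.63367562819624 r 0.11627946084061777 [-3.9 -2.5  4.3] [0.4769 0.3485 0.269 ]
tab [0.49071295 0.35378393 0.12365179] 59 az 102.42388519222762
```

Contact is now about 5 N at 45°. I'll back off from the tab, lift, and look at the cap height.

play_rows(
  deltas=[
    [0.004, 0, 0, 0, 0, 0, 0],
    [0.004, 0, 0, 0, 0, 0, 0],
    [0, -0.02, 0, 0, 0, 0, 0],
    [0, -0.03, 0, 0, 0, 0, 0],
    [0, -0.04, 0, 0, 0, 0, 0],
    [0, -0.04, 0, 0, 0, 0, 0],
    [0.03, -0.02, -0.03, 0, 0, 0, 0],
    [0.04, 0, -0.04, 0, 0, 0, 0],
    [0.04, 0, -0.04, 0, 0, 0, 0],
    [0.04, 0, -0.04, 0, 0, 0, 0],
    [0.04, 0, -0.04, 0, 0, 0, 0],
    [0, 0, 0, 0, 0, 0, 0],
    [0, 0, 0, 0, 0, 0, 0],
  ],
)

```text
t: 10.75
tool_pos: [0.2365, 0.4121, 0.4195]
tcp_rot: [[-0.873, 0.002, 0.487], [-0.487, 0.001, -0.873], [-0.002, -1.0, -0.0]]
contact_force: [0.5, 0.1, -0.2]
gripper_width: -0.0004
```

```bash
python3 - <<'E'
from h import *
look('c9')
f=arm.grab_frame("top");P=pts(f);C=f["pixels"].astype(int)
x=np.array([.516,.239]);r=np.hypot(P[...,0]-x[0],P[...,1]-x[1])
h=(P[...,2]>.07)&(P[...,2]<.1)&(C.max(-1)<75)&(r>.09)&(r<.135);c=P[h];print("cap",c.mean(0),np.median(c[:,2]),h.sum(),"az",np.degrees(np.arctan2(*(c.mean(0)[:2]-x)[::-1])))
P0=pts(dict(np.load("top0.npz")))
for n,(a,b) in dict(jar=(173,230),off=(334,166),drv=(361,205),oil=(390,165)).items(): print(n,P0[b,a].round(3),P[b,a].round(3))
s=cv2.imread("pics/c9.png")[:,:,:];s=cv2.resize(s,(400,400))
d=cv2.resize(f["pixels"][180:290,230:340,::-1],(400,400),interpolation=cv2.INTER_CUBIC)
cv2.imwrite("pics/d9.png",np.hstack([s,d]))
E
```

```text
finger az 148.16017648315778 r 0.3277085193214712 [ 0.1 -0.4  0.8] [0.2376 0.4119 0.4195]
tab [0.49053508 0.35362574 0.12394594] 57 az 102.5252505465866
cap [0.46884607 0.34203537 0.09247702] 0.09241026593869828 88 az 114.59110527000664
jar [0.533 0.546 0.049] [0.532 0.546 0.051]
off [0.705 0.091 0.044] [0.705 0.091 0.046]
drv [0.594 0.018 0.026] [0.594 0.018 0.026]
oil [ 0.675 -0.046  0.149] [ 0.675 -0.046  0.15 ]
```

View pics/d9.png

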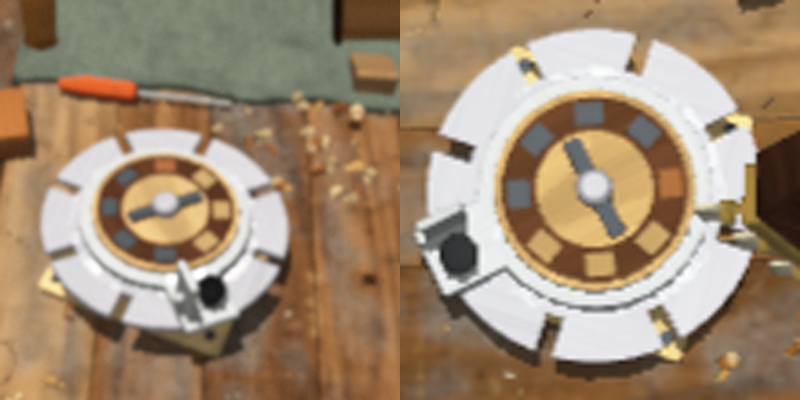

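The cap is back at 92.5 mm (it would stand at 85 mm if it were still held under the plate). The table has turned about 45°, the hand is clear, and the bystanders are where they were. Handing in.

```bash
python3 -c "
from cell import arm
print(arm.job_done())"
```

```text
the job is handed in; nothing more can be done
None
```

The table is at its next notch and locked, as far as my last checks show, and the job is handed in. It gave no verdict.

**What I did:** With the fingers shut, I pressed the plunger about 12 mm in at the first notch (about 9 N) and turned the arm clockwise on an arc. For most of the way, friction on the cap carried the table rather than the finger pushing the tab. At about 0.68 rad I lifted off the cap and pushed the tab slowly with about 5 N until the plunger sprang out. I then backed off and took the hand away. The clock read about 10.8 s after the last move.

**Last checks:**
- **Angle:** the table turned 45.7° measured on the cap and 45.0° measured on the tab. Both are within tolerance of 0.785 rad and agree to about 0.7°, which is within camera error.
- **Plunger:** the cap top is at 92.5 mm, against 93 mm at the start, so it is fully out.
- **Bystanders:** spot depth readings on the jar, block, screwdriver and bottle match the start to within 2 mm.
- **Contact:** the hand is about 0.3 m from the table's axis and measures under 1 N, which is sensor noise.

**Lock test:** the first test push on the tab met no resistance, and the next millimetre met about 5 N. That did not prove the lock, so I rely on the cap height for it.

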